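Turn a cover plate over on the turning ramp

ROBOT

A 6-joint arm with a two-finger parallel gripper is mounted at the origin on the work surface. World frame = base frame: x ahead of the robot, y to its left, z up, the work surface at z = 0. Lengths are in m, angles in rad, forces in N, time in s.
With the tool pointing down it reaches from about 0.3 to 1 m from the base axis. Payload 5.1 kg.
Tool frame: the origin (TCP) lies midway between the tips of the shut fingers; the grasp point (between the pads) lies 19 mm behind it (grip_depth is the y of the grasp point in the tool frame, in m); y points along the fingers, x is the direction in which the jaws open and shut, and the axes are right-handed (so a half turn about y gives the same grasp; the last joint's range is limited). The gripper opens to 95 mm and grips with 3 to 60 N. Pads are 20 mm wide; open, the fingers measure 119 mm over their backs; the gripper's body (75 mm by 180 mm) begins 59 mm behind the grasp point.
Start: joints at [-1.427, 0.124, 1.65, -0, 1.367, -0.083], TCP at [0.146, -0.633, 0.215] pointing down, gripper open.
Joint ranges: [-2.61, 2.61], [-1.02, 2.33], [0.03, 2.71], [-1.35, 4.49], [0.32, 2.68], [-2.91, 2.91]. Speed limits (rad/s): [2.57, 2.57, 3.14, 3.14, 3.14, 3.14].

INTERFACE

Orientations are given as a unit quaternion [x, y, z, w].
In Python, from bench import movep, servo_line, movej, let_go, grab, dwell, solve_ik, state, snapshot, IKError, close_job, grip_depth gives the robot as it stands. The module is installed in compiled form; this text tells all that it offers. Calls block until the motion is done:
- movep(position, orientation): joint-space move of the TCP to a pose.
- servo_line(position, feed=0.15, rotation=None): straight line of the TCP; rotation=None keeps the orientation; feed is the mean speed in m/s.
- movej(angles): joint-space move.
- let_go() and grab(grasp_force=None): open the fingers fully, or close them until they stop; grasp_force is the grip in N (None keeps the last).
- dwell(seconds).
- solve_ik(position, orientation): joint angles nearest the present ones, or None.
- state(): the state.
- snapshot(name): name is "scene" or "top" or "wrist"; returns a dict with "pixels" (420x560x3 uint8, blue, green, red), "fov_y" (degrees; the focal length in pixels is half the picture's height over the tangent of half this angle, whatever the lens; pixels are square), "cx", "cy" (the principal point, pixels), "k1" (the pictures are not rectified: a ray, as slopes to the right and down, at radius r is drawn at 1 + k1 r^2 times it, then the intrinsics apply), "R" (3x3) and "t" (3): a world point X has camera coordinates R X + t; the wrist camera has in their place "T_tool_cam" (4x4, takes a point from camera to tool coordinates, whose origin is the TCP and whose axes are the tool frame's). Camera axes: x right, y down, z forward; pixel columns grow to the right and rows downward; lengths in m; the calibration is good to about 2 mm. A picture is of the moment at which its call begins: read the wrist's pose just before it. There is no depth.
A pose or a line that the arm cannot do raises IKError and nothing moves.
- close_job(): hands the job in, once; it reports no verdict.
The state is a dict: "clock": time; "joints": joint angles; "joint_vel": joint speeds; "tau": joint torques, N m; "tcp_pos": TCP position; "orientation": TCP orientation; "contact_force": force on the tool from outside, world axes, zero at the start; "ft_torque": the same for the moment, N m; "gripper_width": opening from 0.0 (shut) to 1.0 (fully open).
Only numpy, scipy, OpenCV 4.12 (cv2) and the standard library are available. Lean on these libraries where they do the work, as an engineer would, in place of code of your own. Each camera call takes 0.05 s, during which the arm holds its last target.

TASK

Take the long rectangular cover plate and put it on the slope of the turning ramp, short edge down, so that it rests there by itself with its lower edge in the groove at the foot. Then push its upper end over, so that it falls away from the slope and lies flat on the grey landing pad with its dark, unpolished side up. Leave the square plate where it is.

Things in the scene. Friction and masses are not known exactly. Their poses are not given: they have to be found in the camera images.
- cover_center (a point): Long rectangular aluminium cover plate, 100 x 60 x 10 mm, about 0.16 kg, bolt holes at its corners; the only plate longer than wide. Starts flat on the bench, bright polished side up, dark unpolished side down. Point: centre of the plate, half-way up its thickness; x along the 100 mm length, y along the 60 mm width, z out of the polished side (up at the start).
- ramp: Fixed turning ramp, 130 mm wide. Origin: on the bench under the foot of the slope, mid-width; x level, up-slope; z up. Groove x -13 to 0 mm, floor z 6 mm: its far wall, the pad's 6 mm edge, stops a plate's foot. Grey landing pad x -170 to -13, top z 12. Seated on the slope, the cover leans 46 to 50 degrees, centre about x 26, z 46, upper end about x 60, z 78 to 89; tipped past upright, it falls onto the pad.
- ramp_edge (a point): Middle of the upper edge of the ramp's aluminium slope (on the ramp: x 40, z 53.5 mm). The slope is flat, 110 mm wide, 62 mm long, at 50 degrees to level, down to the groove; plates slide down it. The seated cover sticks out 38 mm past this edge, so it can be pushed from behind there. Behind the edge the ramp is lower, down to its base board (6 mm high, to x 95). Axes as the ramp's.
- square_center (a point): Square plate, 62 x 62 x 10 mm, bolt holes at its corners, bright side up, flat on the bench; not to be moved. Point: its centre, half-way up; z up. (A loose ring flange, 84 mm across, lies about too.)
Mind the look-alikes: they are no part of the job. What is shaped like the part that bears cover_center but orange or red is not meant.

How it is judged:
On the way:
1. the long cover rests by itself on the slope, its foot in the groove (angle between cover_center's own z axis and vertical between 0.65 and 1.15 rad and x of cover_center in the frame of ramp between 0.005 and 0.05 m and y of cover_center in the frame of ramp between -0.04 and 0.04 m and z of cover_center in the frame of ramp between 0.035 and 0.06 m and contact force between the fingers and cover below 0.3 N and linear speed of cover below 0.03 m/s), for 0.2 s.
At the end, for the whole second after the job is handed in: The long cover lies at rest flat on the landing pad, dark side up (within 10 degrees of level), its centre 35 to 125 mm from the slope's foot line and within 40 mm of the ramp's centre line (angle between cover_center's own z axis and vertical above 2.96 rad and x of cover_center in the frame of ramp between -0.125 and -0.035 m and y of cover_center in the frame of ramp between -0.04 and 0.04 m and z of cover_center in the frame of ramp between 0.01 and 0.024 m and linear speed of cover below 0.03 m/s); the robot touches nothing.
It fails at once if the square plate was moved by more than 20 mm (distance of square_center from where it was at the start of the episode above 0.02 m).
It also fails if it takes over 48 s, if anything falls off the work surface, if the arm or the gripper's body presses on something with over 40 N, if the wrist force passes 120 N, or if a joint passes its speed limit or range.

## Working session

There is one attempt and no reset: what is moved stays moved. The work goes in short steps, each a Python script; the robot and the scene stay as the last script left them, time stands still between calls to the robot, and variables do not carry over. Pictures are saved under pics/ and viewed, and the job is handed in when it is done.

```bash
mkdir -p pics; cat > h.py <<'E'
import numpy as np, cv2
from bench import *
def snap(n,f):
    s=state(); d=snapshot(n); cv2.imwrite('pics/'+f,d['pixels']); d['s']=s
    import pickle; pickle.dump(d,open('pics/'+f+'.pkl','wb')); return d
E
python3 - <<'E'
from h import *
for n in('scene','top','wrist'):
    d=snap(n,n+'0.png'); print(n,d['fov_y'],d['cx'],d['cy'],d['k1'],d.get('R'),d.get('t'),d.get('T_tool_cam'))
print(state(),grip_depth)
E
```

```text
scene 55.82319021329812 273.9728938134593 208.23944222228118 -0.06692655338813729 [[ 0.7430208   0.66884625 -0.02376517]
 [ 0.39712016 -0.46918677 -0.78877079]
 [-0.53871669  0.57663547 -0.61422786]] [-0.24031728 -0.18713754  1.2868447 ] None
top 54.55948790569597 277.97540346287246 204.89642687632346 0.03754607419239952 [[ 2.44209783e-02 -9.99701703e-01  3.48855068e-04]
 [-9.95659226e-01 -2.43535749e-02 -8.98310059e-02]
 [ 8.98127054e-02  1.84642028e-03 -9.95956961e-01]] [-0.17005337  0.42613756  0.90690406] None
wrist 63.58855209396539 280.87220545813125 204.32708657038492 -0.0510715829794848 None None [[ 9.99999771e-01  2.58890085e-04  6.25809504e-04  8.61998502e-04]
 [-5.32847359e-04 -2.69584296e-01  9.62976647e-01 -1.70470952e-01]
 [ 4.18013521e-04 -9.62976760e-01 -2.69584096e-01  7.72222839e-02]
 [ 0.00000000e+00  0.00000000e+00  0.00000000e+00  1.00000000e+00]]
{'clock': 0.15, 'joints': array([-1.42661079e+00,  1.24353203e-01,  1.65134641e+00, -8.91159519e-06,
        1.36750587e+00, -8.26360005e-02]), 'joint_vel': array([ 0.00145446, -0.00114889, -0.00332076, -0.00017564,  0.00096798,
        0.00109587]), 'tau': array([ 4.44674233e-04, -4.18194044e+01, -3.60471475e+01,  7.75479013e-02,
        4.68668283e-02, -9.87090925e-05]), 'tcp_pos': array([ 0.14604787, -0.63287045,  0.213679  ]), 'orientation': array([-0.55298371,  0.44062093, -0.43978586,  0.55376043]), 'contact_force': array([ 0.31874245, -0.06175153, -0.0193138 ]), 'ft_torque': array([ 0.02250484, -0.02835947, -0.03891428]), 'gripper_width': 0.9979237942655809} -0.0188
```

View pics/scene0.png

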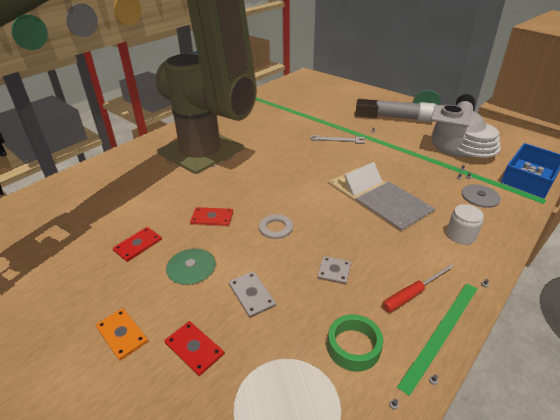

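View pics/top0.png

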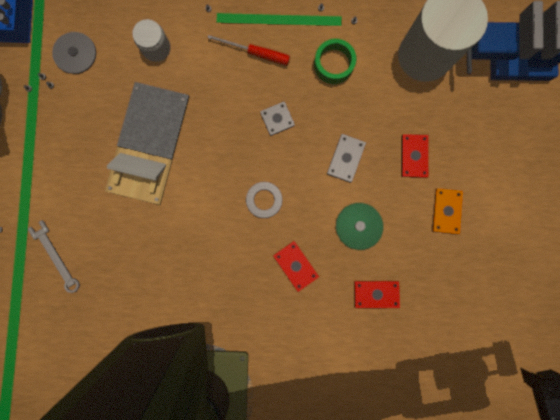

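View pics/wrist0.png

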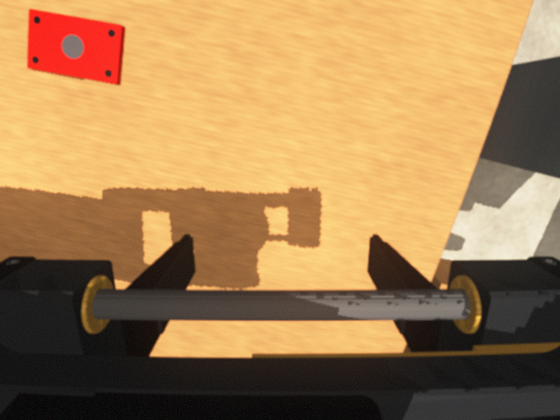

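Candidates in the top view:
- Grey long plate (347,158).
- Grey square (278,118).
- Red plates (415,156), (297,266) and (377,294).
- Orange plate (448,211).

The grey long one fits the description. I'll check it in a close crop.

```bash
python3 - <<'E'
import cv2
a=cv2.imread('pics/top0.png')
cv2.imwrite('pics/c1.png',cv2.resize(a[125:190,315:380],None,fx=9,fy=9,interpolation=cv2.INTER_CUBIC))
cv2.imwrite('pics/c2.png',cv2.resize(a[75:210,95:200],None,fx=4.4,fy=4.4,interpolation=cv2.INTER_CUBIC))
a=cv2.imread('pics/scene0.png')
cv2.imwrite('pics/c3.png',cv2.resize(a[155:230,320:440],None,fx=6.5,fy=6.5,interpolation=cv2.INTER_CUBIC))
E
```

```text
(no output)
```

View pics/c1.png

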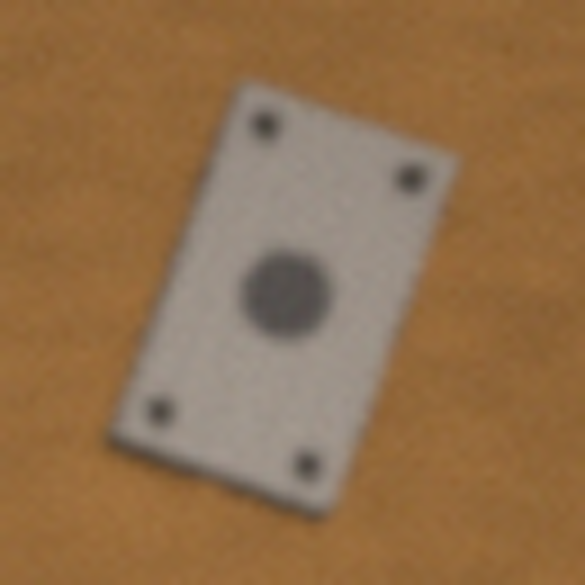

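View pics/c2.png

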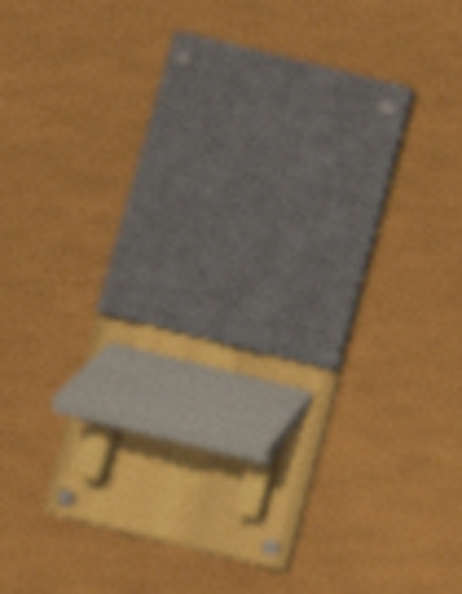

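View pics/c3.png

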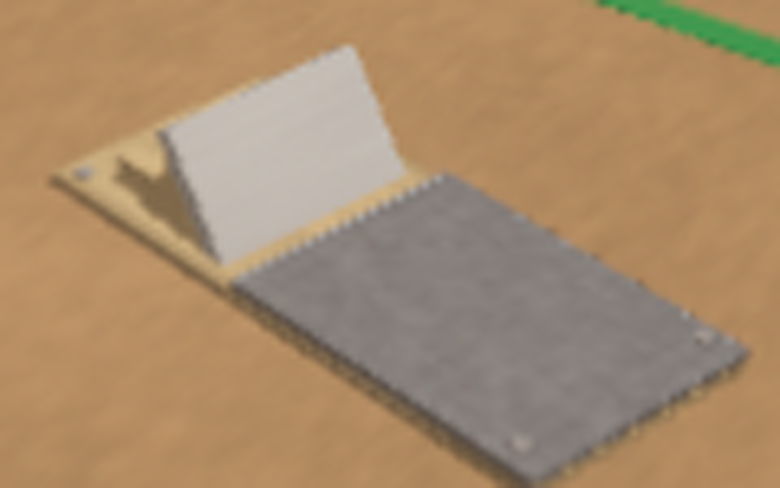

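```bash
cat >> h.py <<'E'
from scipy.optimize import least_squares
import pickle
def load(f): return pickle.load(open('pics/'+f+'.pkl','rb'))
def RT(d):
    if d.get('R') is not None: return np.array(d['R']),np.array(d['t'])
    from scipy.spatial.transform import Rotation as Ro
    T=np.eye(4);T[:3,:3]=Ro.from_quat(d['s']['orientation']).as_matrix();T[:3,3]=d['s']['tcp_pos']
    M=np.linalg.inv(T@np.array(d['T_tool_cam'])); return M[:3,:3],M[:3,3]
def K(d):
    f=210/np.tan(np.radians(d['fov_y'])/2); return np.array([[f,0,d['cx']],[0,f,d['cy']],[0,0,1.]])
def proj(d,X):
    R,t=RT(d); return cv2.projectPoints(np.atleast_2d(X).astype(float),cv2.Rodrigues(R)[0],t,K(d),np.array([d['k1'],0,0,0.]))[0][:,0]
def yaw(a): c,s=np.cos(a),np.sin(a); return np.array([[c,-s,0],[s,c,0],[0,0,1]])
def fit(obs,x0,z=0,fixz=True):
    # obs: list of (d, model Nx3, px Nx2)
    def P(p,m): return (yaw(p[2])@np.array(m).T).T+[p[0],p[1],z]
    fn=lambda p:np.concatenate([(proj(d,P(p,m))-px).ravel() for d,m,px in obs])
    r=least_squares(fn,x0,loss='soft_l1'); return r.x,fn(r.x).reshape(-1,2)
def crop(px,off,s): return (np.array(px,float)+.5)/s-.5+np.array(off)
E
python3 - <<'E'
from h import *
np.set_printoptions(precision=4,suppress=True)
t=load('top0.png');s=load('scene0.png')
m=[[-.17,-.065,.012],[-.17,.065,.012],[-.013,.065,.012],[-.013,-.065,.012],[.04,-.055,.0535],[.04,.055,.0535],[.095,-.065,.006],[.095,.065,.006]]
pt=crop([[175,30],[413,92],[335,372],[98,315],[55,404],[268,460],[48,515],[288,570]],(95,75),4.4)
ms=[[-.013,-.065,.012],[-.013,.065,.012],[-.17,-.065,.012],[-.17,.065,.012],[.04,.055,.0535],[.04,-.055,.0535],[.095,.065,.006]]
ps=crop([[445,175],[235,283],[750,352],[535,485],[163,132],[350,45],[50,178]],(320,155),6.5)
for o in([(t,m,pt)],[(s,ms,ps)],[(t,m,pt),(s,ms,ps)]):
    x,r=fit(o,[.5,.15,np.pi]);print('ramp',x);print(r.round(1).tolist())
c=[[.05,.03,.01],[.05,-.03,.01],[-.05,-.03,.01],[-.05,.03,.01],[0,0,.01]]
pc=crop([[243,80],[458,157],[325,518],[112,435],[286,296]],(315,125),9)
x,r=fit([(t,c,pc)],[.5,-.1,0]);print('cover',x,r.round(1).tolist())
print(proj(s,np.array([x[0],x[1],.01])))
q=[[0,0,.01]]
f=lambda p:(proj(t,np.array([p[0],p[1],.01]))-[278,118]).ravel()
print('sq',least_squares(f,[.5,0]).x)
E
```

```text
ramp [0.531  0.1551 2.9293]
[[0.0, 0.6], [0.1, -0.5], [0.7, 0.3], [-0.3, 0.1], [-0.1, -0.4], [0.3, -1.4], [-0.6, 0.1], [-0.1, 0.9]]
ramp [0.5333 0.1544 2.9314]
[[0.0, -0.2], [-0.7, 0.1], [0.1, -0.1], [-0.0, -0.1], [0.4, 0.1], [-0.0, 0.4], [0.1, -0.0]]
ramp [0.5319 0.1551 2.9308]
[[-0.1, 0.2], [-0.0, -0.9], [0.7, -0.1], [-0.3, -0.3], [-0.1, -0.8], [0.4, -1.8], [-0.5, -0.2], [0.0, 0.4], [-0.3, -0.5], [-1.0, -0.2], [-0.3, -0.4], [-0.4, -0.5], [0.1, -0.2], [-0.3, 0.1], [-0.1, -0.3]]
cover [ 0.5451 -0.315  -0.3374] [[-0.1, -0.2], [0.3, 0.1], [0.4, -0.1], [-0.4, 0.1], [-0.1, 0.1]]
[[251.3032 291.2648]]
sq [ 0.6349 -0.1546]
```

```bash
cat >> h.py <<'E'
from scipy.spatial.transform import Rotation as Ro
RP=np.array([.5322,.1550,0]);RY=2.9305
CP=np.array([.5451,-.3150,0]);CY=-.3374
def rw(p): return yaw(RY)@np.array(p)+RP      # ramp->world
def rq(a,jaw):  # quaternion with approach a, jaw dir (world)
    a=np.array(a)/np.linalg.norm(a); j=np.array(jaw)/np.linalg.norm(jaw)
    return Ro.from_matrix(np.column_stack([j,a,np.cross(j,a)])).as_quat()
def rtilt(b,s=1): # tool tilted by b from down toward +x_r, jaw along ramp y
    return rq(yaw(RY)@[np.sin(b),0,-np.cos(b)],s*(yaw(RY)@[0,1,0]))
E
python3 - <<'E'
from h import *
np.set_printoptions(precision=2,suppress=True)
print(Ro.from_quat(state()['orientation']).as_matrix())
for s in(1,-1):
  for b in range(-20,61,10):
    print(s,b,*[solve_ik(rw([x,0,z]),rtilt(np.radians(b),s)) for x,z in((.05,.07),(-.02,.2))])
for s in(1,-1):
  for cs in (0,np.pi):
    Y=yaw(CY+cs)
    for al in(0,20,30,45):
      a=np.radians(al)
      print('pick',s,cs>0,al,solve_ik(CP+Y@[.025,0,.01],rq(Y@[-np.sin(a),0,-np.cos(a)],s*(Y@[0,1,0]))))
E
```

```text
[[ 0.22 -0.    0.97]
 [-0.97  0.    0.22]
 [-0.   -1.    0.  ]]
1 -20 [ 0.32 -0.22  2.27 -0.24  0.8   2.25] [ 0.25 -0.23  2.04 -0.18  1.02  2.1 ]
1 -10 [ 0.27 -0.14  2.18 -0.1   0.95  2.1 ] [ 0.21 -0.14  1.94 -0.08  1.18  2.01]
1 0 [ 0.22 -0.05  2.08 -0.    1.11  2.01] [ 0.17 -0.04  1.84 -0.    1.34  1.95]
1 10 [0.19 0.06 1.99 0.07 1.26 1.94] [0.14 0.07 1.75 0.06 1.49 1.91]
1 20 [0.15 0.17 1.89 0.12 1.41 1.9 ] [0.12 0.17 1.65 0.11 1.65 1.89]
1 30 [0.13 0.28 1.8  0.17 1.56 1.87] [0.1  0.28 1.57 0.16 1.8  1.87]
1 40 [0.11 0.39 1.72 0.2  1.71 1.85] [0.08 0.38 1.49 0.2  1.95 1.87]
1 50 [0.09 0.49 1.64 0.24 1.85 1.84] [0.07 0.48 1.42 0.24 2.09 1.87]
1 60 [0.08 0.6  1.57 0.28 1.99 1.83] [0.06 0.57 1.36 0.29 2.22 1.88]
-1 -20 [ 0.32 -0.22  2.27 -0.24  0.8  -0.89] [ 0.25 -0.23  2.04 -0.18  1.02 -1.04]
-1 -10 [ 0.27 -0.14  2.18 -0.1   0.95 -1.04] [ 0.21 -0.14  1.94 -0.08  1.18 -1.13]
-1 0 [ 0.22 -0.05  2.08 -0.    1.11 -1.13] [ 0.17 -0.04  1.84 -0.    1.34 -1.19]
-1 10 [ 0.19  0.06  1.99  0.07  1.26 -1.2 ] [ 0.14  0.07  1.75  0.06  1.49 -1.23]
-1 20 [ 0.15  0.17  1.89  0.12  1.41 -1.25] [ 0.1
[... 454 characters left out ...]
  1.42 -1.77]
pick 1 False 30 [-0.55  0.65  1.41 -0.11  1.6  -1.76]
pick 1 False 45 [-0.54  0.82  1.23 -0.15  1.87 -1.76]
pick 1 True 0 [-0.62  0.23  1.89 -0.    1.01  1.29]
pick 1 True 20 [-0.68  0.07  2.12  0.19  0.63  1.09]
pick 1 True 30 [-0.71  0.01  2.23  0.43  0.45  0.85]
pick 1 True 45 None
pick -1 False 0 [-0.6   0.33  1.78 -0.    1.04  1.31]
pick -1 False 20 [-0.56  0.54  1.53 -0.08  1.42  1.37]
pick -1 False 30 [-0.55  0.65  1.41 -0.11  1.6   1.38]
pick -1 False 45 [-0.54  0.82  1.23 -0.15  1.87  1.39]
pick -1 True 0 [-0.62  0.23  1.89 -0.    1.01 -1.85]
pick -1 True 20 [-0.68  0.07  2.12  0.19  0.63 -2.05]
pick -1 True 30 [-0.71  0.01  2.23  0.43  0.45 -2.29]
pick -1 True 45 None
```

```bash
python3 - <<'E'
from h import *
np.set_printoptions(precision=4,suppress=True)
Y=yaw(CY+np.pi); q=rq([0,0,-1],Y@[0,1,0])
g=CP+Y@[.028,0,0]
movep(g+[0,0,.10],q); d=snap('wrist','w1.png')
servo_line(g+[0,0,.0025],feed=.12)
print(state()['tcp_pos'],state()['contact_force'])
grab(40); print(state()['gripper_width'],state()['contact_force'])
servo_line(g+[0,0,.13],feed=.15)
st=state(); print(st['clock'],st['gripper_width'],st['contact_force'],st['tcp_pos'])
snap('wrist','w2.png');snap('scene','s2.png')
a=cv2.imread('pics/w2.png');b=cv2.imread('pics/s2.png')
cv2.imwrite('pics/p2.png',np.hstack([cv2.resize(a,(400,300)),cv2.resize(b[150:360,120:400],(400,300))]))
E
```

```text
[ 0.5192 -0.3061  0.003 ] [ 0.0031 -0.4831 -0.6613]
0.6265149824482201 [-0.236  -0.6572  1.0183]
4.6833 0.6282820500155598 [ 0.4366 -0.0352 -1.6102] [ 0.5179 -0.3052  0.1285]
```

View pics/p2.png

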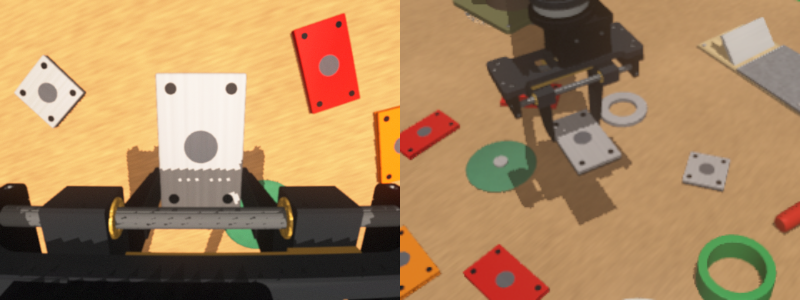

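```bash
python3 - <<'E'
from h import *
d=load('w2.png'); s=d['s']; R=Ro.from_quat(s['orientation']).as_matrix();t=np.array(s['tcp_pos'])
print(R.round(3).tolist())
# find sign: far direction in world = -Y x ; 
far=-(yaw(CY+np.pi)@[1,0,0]); fz=np.sign((R.T@far)[2])
for dr in(0,5,10):
  a=np.radians(dr)
  pts=[]
  for l,w in((.078,.03),(.078,-.03),(.028,0)):
    # droop about grip axis (top face)
    pts.append(t+R@np.array([w,-.0007+ -.006+l*np.sin(a),fz*l*np.cos(a)]))
  print(dr,proj(d,np.array(pts)).round(1).tolist())
a=cv2.imread('pics/w2.png');cv2.imwrite('pics/c4.png',cv2.resize(a[85:300,195:370],None,fx=2.7,fy=2.7))
E
```

```text
[[-0.331, -0.002, 0.944], [-0.944, 0.001, -0.331], [-0.001, -1.0, -0.002]]
0 [[344.8, 109.0], [216.6, 108.9], [280.7, 211.3]]
5 [[342.3, 109.7], [219.2, 109.6], [280.7, 210.2]]
10 [[339.9, 111.5], [221.6, 111.4], [280.7, 209.4]]
```

View pics/c4.png

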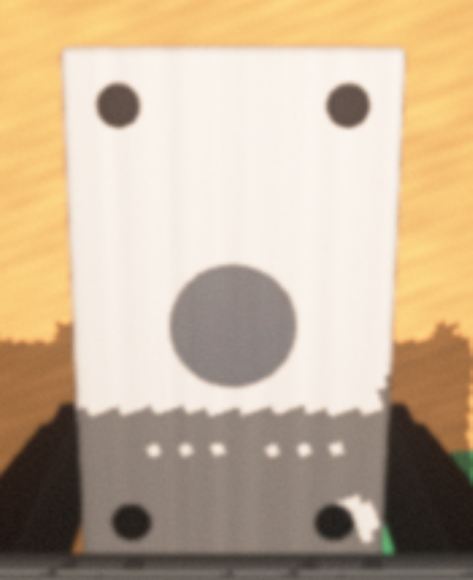

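```bash
python3 - <<'E'
from h import *
np.set_printoptions(precision=4,suppress=True)
b=np.radians(48); up=np.array([np.cos(b),0,np.sin(b)]);a=np.array([np.sin(b),0,-np.cos(b)])
tc=np.array([.027,0,.0517])+.030*up+.002*a
q=rtilt(b,1)
s=state();servo_line(np.array(s['tcp_pos'])+[0,0,.06],feed=.2)
movep(rw(tc+[0,0,.09]),q)
servo_line(rw(tc+[0,0,.03]),feed=.15)
s=state();print(s['clock'],s['contact_force'],yaw(RY).T@(s['tcp_pos']-RP),tc,s['gripper_width'])
snap('scene','s3.png');snap('top','t3.png')
A=cv2.imread('pics/s3.png')[110:240,300:460];B=cv2.imread('pics/t3.png')[60:220,80:240]
cv2.imwrite('pics/p3.png',np.hstack([cv2.resize(A,(400,325)),cv2.resize(B,(325,325))]))
E
```

```text
7.4917 [-0.1744 -0.2696 -0.9632] [0.0484 0.0002 0.1028] [0.0486 0.     0.0727] 0.6281120893231306
```

View pics/p3.png

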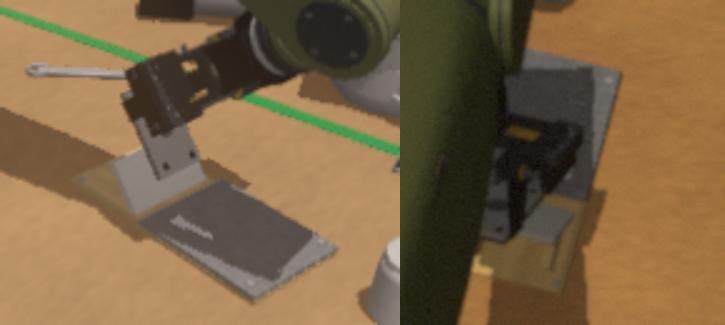

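```bash
python3 - <<'E'
from h import *
np.set_printoptions(precision=4,suppress=True)
b=np.radians(48); up=np.array([np.cos(b),0,np.sin(b)]);a=np.array([np.sin(b),0,-np.cos(b)])
tc=np.array([.027,0,.0517])+.030*up+.002*a
f0=np.array(state()['contact_force'])
for h in(.015,.008,.004,0):
    servo_line(rw(tc+[0,0,h]),feed=.06); s=state(); f=np.array(s['contact_force'])-f0
    print(h,yaw(RY).T@f, yaw(RY).T@(s['tcp_pos']-RP))
    if np.linalg.norm(f)>4: break
snap('scene','s4.png')
cv2.imwrite('pics/p4.png',cv2.resize(cv2.imread('pics/s4.png')[130:230,320:440],(720,600),interpolation=cv2.INTER_CUBIC))
print(state()['clock'])
E
```

```text
0.015 [ 0.3242  0.5516 -0.8956] [0.049  0.0001 0.0872]
0.008 [-0.1683  0.0225 -0.5527] [0.0489 0.0001 0.0802]
0.004 [-0.7445 -0.2757 -0.7795] [0.0487 0.0001 0.0764]
0 [ 0.1143 -0.8319 -0.0743] [0.0488 0.0001 0.0724]
8.8083
```

View pics/p4.png

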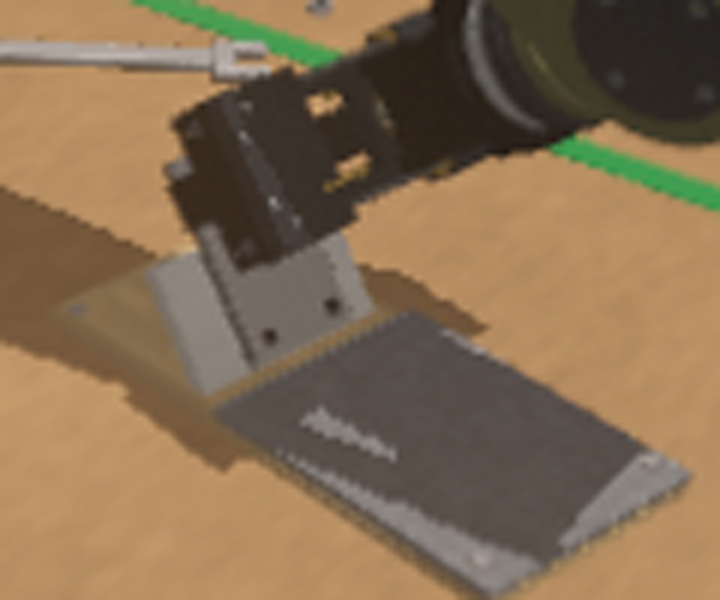

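```bash
python3 - <<'E'
from h import *
np.set_printoptions(precision=4,suppress=True)
b=np.radians(48); up=np.array([np.cos(b),0,np.sin(b)]);a=np.array([np.sin(b),0,-np.cos(b)])
tc=np.array([.027,0,.0517])+.030*up+.002*a
f0=np.array(state()['contact_force'])
for h in(-.002,-.004,-.006):
    servo_line(rw(tc+[0,0,h]),feed=.05); s=state(); f=np.array(s['contact_force'])-f0
    print(h,yaw(RY).T@f)
    if np.linalg.norm(f)>3: break
let_go(); dwell(.4)
p=np.array(state()['tcp_pos'])
servo_line(p-yaw(RY)@a*.09,feed=.15)
d=snap('scene','s5.png');snap('wrist','w5.png')
A=cv2.resize(cv2.imread('pics/s5.png')[130:230,320:440],(420,350),interpolation=cv2.INTER_CUBIC)
B=cv2.resize(cv2.imread('pics/w5.png'),(380,350));cv2.imwrite('pics/p5.png',np.hstack([A,B]))
print(state()['clock'],state()['contact_force'])
E
```

```text
-0.002 [ 0.9353 -0.9991  0.8798]
-0.004 [ 2.1338 -0.2688  0.2524]
-0.006 [-0.3341  0.1323  1.6403]
11.6 [0.3482 0.8573 0.2728]
```

View pics/p5.png

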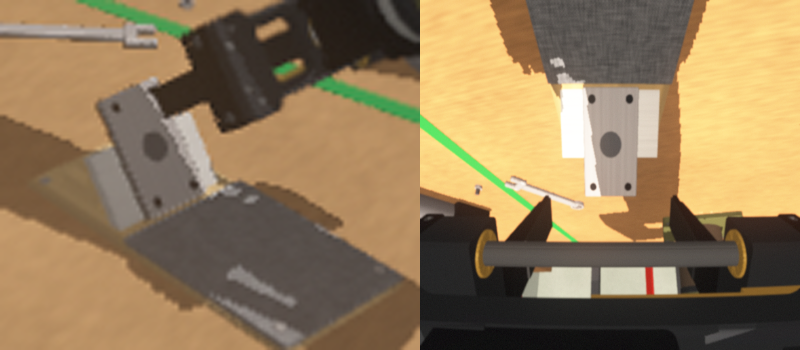

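The cover sits on the slope with its foot in the groove; the disc is at about (281,174) in the wrist view. I'll check that against the expected seated pose.

```bash
python3 - <<'E'
from h import *
np.set_printoptions(precision=1,suppress=True)
for n in('w5.png','s5.png'):
    d=load(n)
    for b in(46,50):
        b=np.radians(b);c=np.array([.026,0,.046]);up=np.array([np.cos(b),0,np.sin(b)]);nn=np.array([-np.sin(b),0,np.cos(b)])
        P=[c+.005*nn,*[c+.005*nn+u*.05*up+np.array([0,v*.03,0]) for u in(1,-1) for v in(1,-1)]]
        print(n,proj(d,np.array([rw(p) for p in P])).round(1).tolist())
a=cv2.imread('pics/w5.png');cv2.imwrite('pics/c5.png',cv2.resize(a[80:250,180:380],None,fx=3.5,fy=3.5))
# IK checks for push, tool down-ish behind
print(state()['joints'])
for s in(1,-1):
  for bb in(0,-10,20):
    print(s,bb,*[solve_ik(rw([x,0,z]),rtilt(np.radians(bb),s)) for x,z in((.10,.16),(.1,.065),(-.02,.09))])
E
```

```text
w5.png [[280.2, 173.1], [317.8, 234.4], [242.7, 234.5], [322.2, 104.5], [238.0, 104.5]]
w5.png [[280.2, 172.7], [318.3, 235.6], [242.3, 235.7], [321.6, 104.0], [238.6, 104.1]]
s5.png [[363.9, 172.0], [348.1, 158.9], [363.8, 152.0], [364.0, 192.6], [379.2, 184.9]]
s5.png [[363.9, 172.2], [348.9, 158.7], [364.6, 151.8], [363.2, 193.0], [378.5, 185.2]]
[0.1 0.5 1.5 0.2 2.  1.8]
1 0 [ 0.3 -0.3  2.1 -0.   1.3  2.1] [ 0.3 -0.1  2.2 -0.   1.1  2.1] [ 0.2  0.1  1.9 -0.   1.1  2. ]
1 -10 [ 0.3 -0.4  2.2 -0.1  1.2  2.1] [ 0.3 -0.2  2.3 -0.1  1.   2.2] [ 0.2 -0.   2.  -0.1  1.   2. ]
1 20 [ 0.2 -0.   1.9  0.1  1.6  1.9] [0.2 0.1 2.  0.1 1.4 1.9] [0.1 0.3 1.7 0.1 1.5 1.9]
-1 0 [ 0.3 -0.3  2.1 -0.   1.3 -1.1] [ 0.3 -0.1  2.2 -0.   1.1 -1.1] [ 0.2  0.1  1.9 -0.   1.1 -1.2]
-1 -10 [ 0.3 -0.4  2.2 -0.1  1.2 -1. ] [ 0.3 -0.2  2.3 -0.1  1.  -1. ] [ 0.2 -0.   2.  -0.1  1.  -1.1]
-1 20 [ 0.2 -0.   1.9  0.1  1.6 -1.2] [ 0.2  0.1  2.   0.1  1.4 -1.2] [ 0.1  0.3  1.7  0.1  1.5 -1.3]
```

View pics/c5.png

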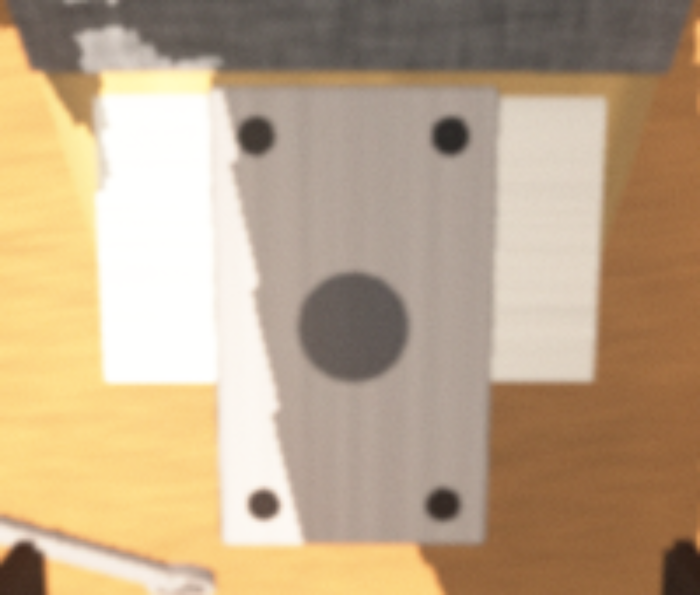

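Predicted and seen points agree to 1–2 px, so the cover is seated at about 48° and free of the gripper. Next I push it over from behind with the fingers shut.

```bash
python3 - <<'E'
from h import *
np.set_printoptions(precision=4,suppress=True)
p=np.array(state()['tcp_pos']); servo_line(p+[0,0,.10],feed=.2)
grab(10)
q=rtilt(0,1)
movep(rw([.105,0,.2]),q)
servo_line(rw([.105,0,.063]),feed=.12)
f0=np.array(state()['contact_force'])
for x in(.085,.07,.055,.04,.025,.01):
    servo_line(rw([x,0,.063]),feed=.06); s=state()
    f=yaw(RY).T@(np.array(s['contact_force'])-f0); print(x,f,s['clock'])
    if np.linalg.norm(f)>12: print('stop');break
snap('scene','s6.png')
cv2.imwrite('pics/p6.png',cv2.resize(cv2.imread('pics/s6.png')[110:230,310:450],(700,600),interpolation=cv2.INTER_CUBIC))
E
```

```text
0.085 [0.6571 0.1341 0.1932] 16.3833
0.07 [ 0.6152  0.8004 -0.9812] 16.7833
0.055 [ 1.0002  0.7406 -0.7621] 17.1833
0.04 [ 0.363   0.3715 -0.1497] 17.5833
0.025 [ 0.8324 -0.6045  0.2775] 17.9833
0.01 [ 1.4157 -0.6025  0.3012] 18.3833
```

View pics/p6.png

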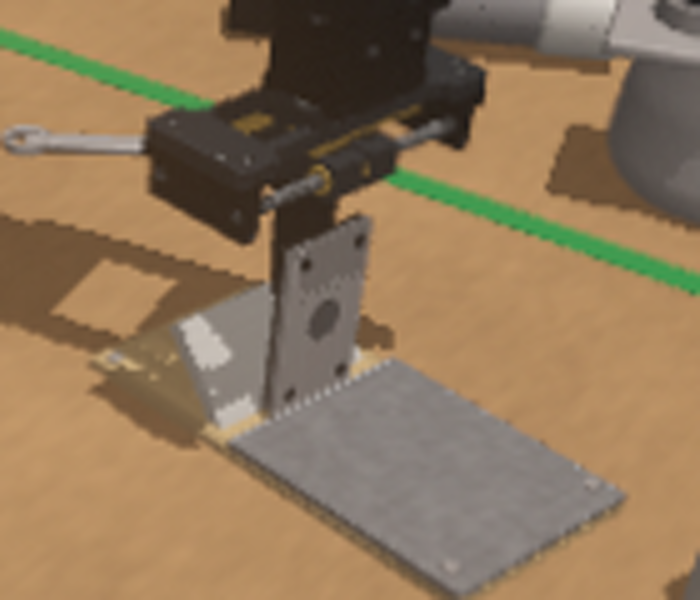

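The plate is near upright, foot in the groove and square to the ramp. I'll carry on pushing.

```bash
python3 - <<'E'
from h import *
np.set_printoptions(precision=4,suppress=True)
for x in(0,-.01,-.02,-.03):
    servo_line(rw([x,0,.063]),feed=.06); s=state(); print(x,s['contact_force'],s['clock'])
dwell(.5)
servo_line(rw([.03,0,.2]),feed=.2);
movep(rw([.0,0,.32]),rtilt(np.radians(20),1))
dwell(.3)
snap('scene','s7.png');snap('wrist','w7.png');print(state()['clock'])
A=cv2.resize(cv2.imread('pics/s7.png')[130:240,320:450],(400,340),interpolation=cv2.INTER_CUBIC)
B=cv2.resize(cv2.imread('pics/w7.png'),(400,340));cv2.imwrite('pics/p7.png',np.hstack([A,B]))
E
```

```text
0 [-0.2678 -1.0391  0.9251] 18.75
-0.01 [0.0151 0.4782 0.1999] 19.0667
-0.02 [0.3649 0.0311 0.371 ] 19.3833
-0.03 [-0.2338 -0.1356  0.7787] 19.7
22.0667
```

View pics/p7.png

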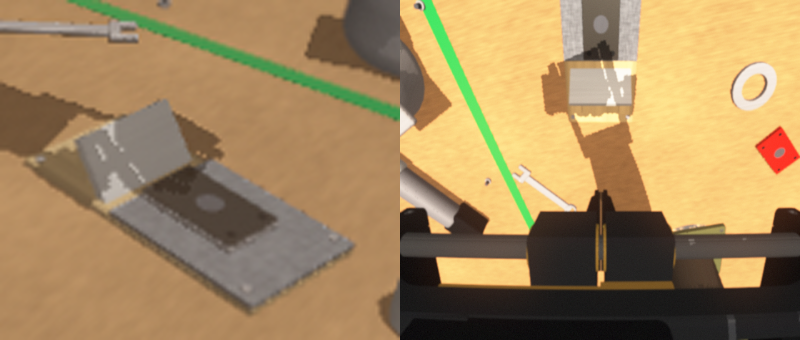

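Dark side up on the pad; the disc is at scene (388,196). I'll check position and flatness against the model.

```bash
python3 - <<'E'
from h import *
d=load('s7.png')
r=least_squares(lambda p:(proj(d,rw([p[0],p[1],.022]))-[388.2,196]).ravel(),[-.06,0]).x;print('centre',r)
P=[[r[0]+u*.05,r[1]+v*.03,.022] for u,v in((1,1),(1,-1),(-1,-1),(-1,1))]
px=proj(d,np.array([rw(p) for p in P]));print(px.round(1).tolist())
a=cv2.resize(d['pixels'][160:230,340:430],None,fx=8,fy=8,interpolation=cv2.INTER_CUBIC)
for p in px: cv2.circle(a,tuple(int(v) for v in (p-[340,160]+.5)*8),4,(0,0,255),1)
cv2.imwrite('pics/p8.png',a)
t=snap('top','t8.png'); cv2.imwrite('pics/p9.png',cv2.resize(t['pixels'][60:220,90:310],None,fx=3.5,fy=3.5))
E
```

```text
centre [-0.06938815  0.00023847]
[[366.2, 191.3], [381.5, 183.5], [410.9, 200.9], [395.5, 209.7]]
```

View pics/p8.png

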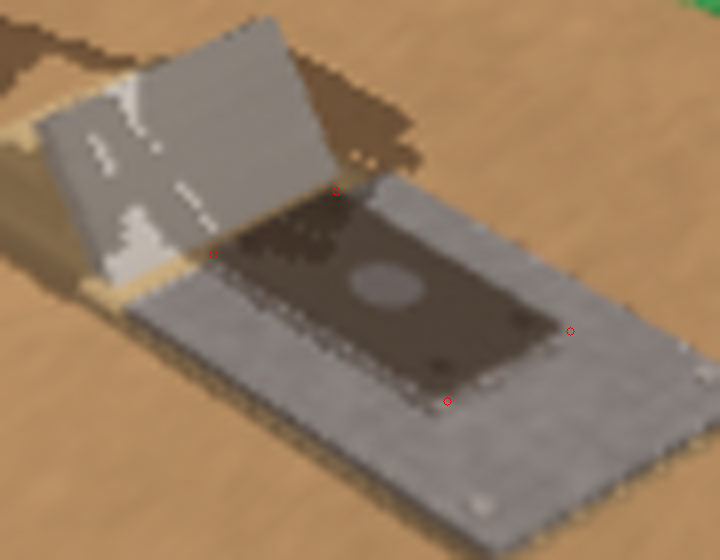

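View pics/p9.png

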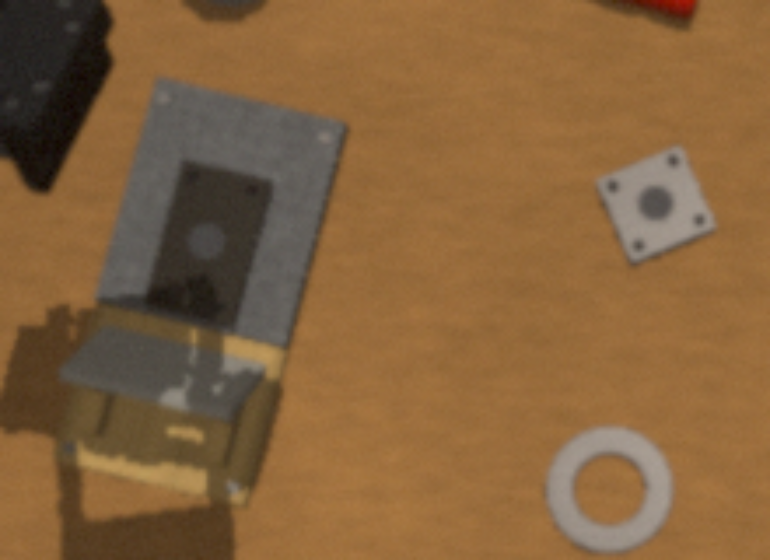

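```bash
python3 - <<'E'
from h import *
print(state()['clock'],state()['contact_force']); print(close_job())
E
```

```text
22.1167 [-0.68885376  0.01613065  0.37649029]
the job is handed in; nothing more can be done
None
```

The cover plate lies flat on the grey landing pad with its dark side up. I handed the job in at about 22 s of the 48 s allowed.

- **Pick and place:** I gripped the plate across its 60 mm width, near one end, and set it on the slope with the tool tilted 48°. After I let go and backed away, it stayed on the slope by itself with its foot in the groove. The camera points matched the expected seated pose to about 1–2 px, which puts the lean at 46–50°.
- **Tipping:** I pushed the upper end over from behind with the fingers shut. Measured forces stayed under about 2 N.
- **Last checks:** In the ramp frame, the plate's centre is at x about -0.065 to -0.069 m and y about 0. The square plate's centre is at the same pixel as at the start, and the gripper is well clear of everything.
- **Disagreements:** The plate's far corners in the last picture were 1–2 px from the model, about 3 mm. In the gripper, the plate's centre looked about 3 mm further out than commanded, so I used 30 mm instead of 28 mm for the placing. No check failed.

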